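Screw home the crooked lid of the pickle pot

ROBOT

A 6-joint arm with a two-finger parallel gripper is mounted at the origin on the work surface. World frame = base frame: x ahead of the robot, y to its left, z up, the work surface at z = 0. Lengths are in m, angles in rad, forces in N, time in s.
With the tool pointing down it reaches from about 0.375 to 0.75 m from the base axis. Payload 9 kg.
Tool frame: the origin (TCP) lies on the centre line of the jaws, within the pads' length; the fingertips stand 14 mm ahead of it and the grasp point (between the pads) lies 5 mm behind it; z points along the fingers, y is the line along which they close (so a half turn about z gives the same grasp; the last joint's range is limited). The gripper opens to 85 mm and grips with 20 to 120 N. Pads are 22 mm wide; open, the fingers measure 114 mm over their backs; the gripper's body (76 mm by 85 mm) begins 54 mm behind the grasp point. The pads swing forward as they close: fully open they stand 13 mm farther back than shut.
Start: joints at [-1.556, 0.104, 0.097, 1.564, 0, 1.353], TCP at [0.138, -0.584, 0.245] pointing down, gripper open.
Joint ranges: [-2.99, 2.99], [-0.84, 1.86], [-1.1, 1.16], [-1.84, 2.11], [-1.51, 1.56], [-3.14, 3.14]. Speed limits (rad/s): [2.22, 2.22, 2.57, 3.14, 3.14, 3.14].

INTERFACE

Orientations are given as [roll, pitch, yaw] about the fixed x, y, z axes, in that order (R = Rz(yaw) Ry(pitch) Rx(roll)).
In Python, from workcell import arm gives the robot as it stands.
- The arm moves only by the tool drive_tool, never from a script. Its argument "deltas" is a list of rows, each a list of 7 numbers: the shift along the tool's x, y, z in units of 40 mm (1.0 is 40 mm), then the turn, a rotation vector about the tool's x, y, z in units of 5 degrees (1.0 is 5 degrees), then the opening, from 0 (shut) to 1 (fully open). In form: [[tx, ty, tz, rx, ry, rz, claw], ...]. A call has 1 to 8 rows; each row is the pose to reach, as a shift and turn from the pose commanded when the call began, along the tool's axes at that moment; what a row does not reach only later rows make up. A row lasts 1/10 s, in which the tool goes at most 50 mm and 8.59 degrees, less where a joint would pass 70% of its speed; a pose out of reach is approached as far as the arm can. A call with a gripper value outside its range is refused whole. The fingers move at their own pace and stop on an object; "squeeze" is the grip in N (left out, the last holds). Time passes only in rows, so rows that repeat a pose let the fingers close. It gives the time, the measured TCP pose, the force, the opening and the grip force at its end, in the units of the state.
- arm.sense(): the state, without advancing time (a new reading comes with each control period).
- arm.capture(name): name is "side" or "top"; returns the picture (384x512x3 uint8, blue, green, red); there is no depth.
- arm.calibration(name): a dict with "vertical_fov" (degrees; the focal length in pixels is half the picture's height over the tangent of half this angle, whatever the lens; pixels are square), "cx", "cy" (the principal point, pixels), "eye" and "rotation" of the camera in the world. Camera axes: x right, y up, looking along -z (the intrinsics and any distortion apply to the point x, -y, -z); pixel columns grow to the right and rows downward; lengths in m; the calibration is good to about 2 mm. A picture is of the moment at which its call begins. calibration takes no time and is no camera call.
- arm.hand_in(): hands the job in; it is judged then, once.
Trained networks look in the newest picture that a camera, given by its name, has taken for a name from the list of things; names that differ only in an ending like _2 or _b are one class to them, and where a whole thing is asked for, a point or a joint stands for the part that bears it (a point fixed in the world has none). Each returns a list of dicts, best first, with "p" (0 to 1); they miss things now and then, are a little off and sometimes report something else, mostly with a low value. They report only what shows in the picture. A call takes as long as a camera call. They do not tell look-alikes from the thing itself.
- arm.boxes_of(label, camera): "centre" ([column, row] in pixels, amid what is visible of it).
- arm.cut_out(label, camera): "pixels" (384x512 bool, what is visible of it) and "centre" ([column, row] in pixels, amid what is visible of it).
- arm.place_of(label, camera): "centre" ([column, row] in pixels: a listed point, or the origin of a listed thing).
The state is a dict: "clock": time; "joint_pos": joint angles; "qvel": joint speeds; "tau": joint torques, N m; "ee_pos": TCP position; "ee_rot": TCP orientation; "ft_force": force on the tool from outside, world axes, zero at the start; "moment": the same for the moment, N m; "gripper_width": opening from 0.0 (shut) to 1.0 (fully open); "gripper_force": force on a finger pad.
Only numpy, scipy, OpenCV 4.12 (cv2) and the standard library are available. Lean on these libraries where they do the work, as an engineer would, in place of code of your own. Each camera call takes 0.05 s, during which the arm holds its last target. There are 200 camera calls.

TASK

One of the two pickle pots on the goldsmith's bench has its lid riding high on top of the collar, its thread not caught. Without lifting the lid off its pot, turn it back (anticlockwise from above) until it drops down through the collar, then screw it forward (clockwise from above) to its stop and let go. Do not touch the lid of the other pot, which is already shut.

Things in the scene. Friction and masses are not known exactly. Their poses are not given: they have to be found in the camera images.
- pot: Open pot: white, round, 86 mm wide, fixed to the bench on a pale wooden block 160 x 100 x 20 mm. Origin: centre of the block's underside, on the pot's axis; x along the block's long side, z up. It carries a steel collar 94 mm wide. All heights are above this origin. Its mouth (54 mm wide) has a ledge at 80 mm.
- collar (a point): Collar of the open pot, this point on its axis at the claws' top (98 mm), axes as the pot's. Two claws (98 to 92 mm high, 63 mm apart inside) leave two gaps 52 degrees wide, at +x and -x. Posts up to 104 mm stop the lid's bar 85 degrees clockwise of x, above and below the claws. Below the claws the lid turns back no further than 20 degrees past x.
- lid (a point): Loose brass lid, 0.25 kg; centre of its wooden grip bar (50 long, 14 thick, 24 high); x along the bar, z up. 42 mm below: underside of two ears (77 over both, 12 wide, 6 thick) along x; 68 mm below: foot of the plug that centres it. It starts 140 mm above the pot origin, ears on the claws, 45 to 70 degrees clockwise of pot x. Within 12 degrees of pot x it drops to 122 mm. Then turns under the claws with 6 mm height play.
- shut_lid: Equal lid of the second, equal pot, down and turned to its stop: leave alone. Origin: centre of its plug's underside, 68 mm below the centre of its bar; x along the bar. Its bar stands 18 mm lower than the open pot's.
Mind the look-alikes: they are no part of the job. What is shaped like the part that bears lid but purple is not meant.

How it is judged:
By the outcome, as a careful person would: the job done as asked, in the order asked, and still so for the second after the job is handed in, with the robot touching nothing.
It also fails if it takes over 38 s, if anything falls off the work surface, if the arm or the gripper's body presses on something with over 40 N, if the wrist force passes 120 N, or if a joint passes its speed limit or range.

## Working session

There is one attempt and no reset: what is moved stays moved. The work goes in short steps, Python scripts to look and compute and a tool call to move; the robot and the scene stay as the last step left them, time stands still between calls to the robot, and variables do not carry over. Pictures are saved under pics/ and viewed, at most 10 in all, crops included, and the job is handed in when it is done.

Besides the shell and the picture viewer there is one more tool, called after "Emit:" as name([rows], argument=value, ...), one row to a line, values as JSON. drive_tool: Moves the arm, as the interface text tells. Its arguments: {"type":"object","properties":{"deltas":{"type":"array","items":{"type":"array","items":{"type":"number"}}},"squeeze":{"type":"number"}},"required":["deltas"]}

```bash
mkdir -p pics
cat > h.py <<'E'
import numpy as np, cv2
from workcell import arm
def ray(cam,px):
    c=arm.calibration(cam); f=192/np.tan(np.radians(c["vertical_fov"])/2)
    K=np.array([[f,0,c["cx"]],[0,f,c["cy"]],[0,0,1]])
    d=np.array(c.get("distortion",np.zeros(5)),float)
    u=cv2.undistortPoints(np.array([[px]],float),K,d)[0,0]
    return np.array(c["eye"]),np.array(c["rotation"])@np.array([u[0],-u[1],-1])
def atz(cam,px,z):
    e,r=ray(cam,px); return e+r*(z-e[2])/r[2]
def two(p1,p2):
    e,r=ray("side",p1);f,s=ray("top",p2)
    t=np.linalg.lstsq(np.c_[r,-s],f-e,rcond=None)[0]
    a,b=e+r*t[0],f+s*t[1]; return (a+b)/2,np.linalg.norm(a-b)
E
python3 - <<'E'
from h import *
for c in("side","top"):
    cv2.imwrite(f"pics/{c}0.png",arm.capture(c)); print(c,arm.calibration(c))
    for l in("lid","shut_lid","pot","collar"):
        print(l,[(np.round(d["centre"],1).tolist(),round(d["p"],2)) for d in arm.place_of(l,c)])
print(arm.sense())
E
```

```text
side {'vertical_fov': 53.65441054259845, 'cx': 258.48230445168707, 'cy': 194.7020402097459, 'eye': array([ 0.40797212, -0.5871888 ,  0.52010856]), 'rotation': array([ 0.98071684, -0.01312528, -0.09891108])}
lid [([320.2, 164.1], 0.76), ([184.5, 187.6], 0.71), ([256.4, 141.4], 0.66), ([238.2, 146.3], 0.63)]
shut_lid [([324.2, 270.6], 0.81), ([258.3, 194.9], 0.17)]
pot [([255.2, 194.7], 0.71)]
collar [([254.3, 159.0], 0.81)]
top {'vertical_fov': 45.576508394596566, 'cx': 257.71809512576397, 'cy': 196.9725059908743, 'eye': array([0.37775769, 0.02408121, 1.02786719]), 'rotation': array([ 0.11828859,  0.01620472, -1.59750125])}
lid [([182.6, 198.7], 0.9), ([221.4, 274.8], 0.87), ([176.1, 131.4], 0.79), ([125.3, 215.2], 0.62)]
shut_lid [([333.8, 151.5], 0.58)]
pot [([192.8, 205.8], 0.84)]
collar [([186.5, 201.5], 0.83)]
{'clock': 0.5, 'joint_pos': array([-1.55570347e+00,  1.04105917e-01,  9.72721221e-02,  1.56391670e+00,
       -3.83082762e-06,  1.35308602e+00]), 'qvel': array([ 9.99238086e-05, -2.30846773e-03,  6.98225384e-05,  1.48860132e-03,
        6.49347263e-05,  1.83609054e-04]), 'tau': array([-3.81026257e-03, -5.56277990e+01,  5.03383291e+01,  1.88418111e-03,
       -5.65829760e-04,  2.94992510e-06]), 'ee_pos': array([ 0.13842591, -0.58382509,  0.24531186]), 'ee_rot': array([3.14154873e+00, 1.36397021e-05, 2.32803156e-01]), 'ft_force': array([-0.62130113,  0.83469721,  0.58404976]), 'moment': array([-0.01689293, -0.0209666 , -0.03540349]), 'gripper_force': 0.0, 'gripper_width': 0.997891566216358}
```

View pics/side0.png

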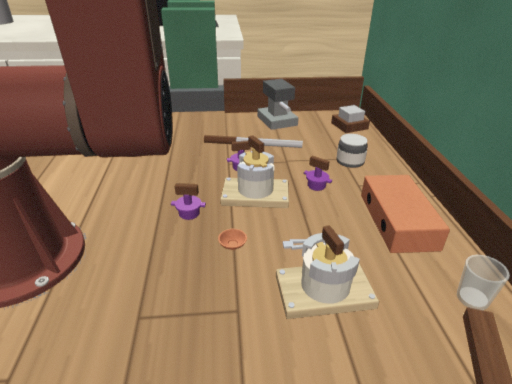

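View pics/top0.png

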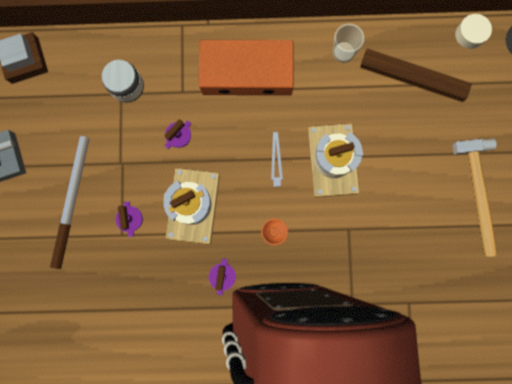

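The side view shows two potted lids: the far one (bar at 256,144) and the near one (bar at 332,240), plus three purple look-alikes. In the top view the far pot is at (187,202) and the near one at (338,153). I'll use bar height to tell which is open.

```bash
sed -i 's/np.array(c\["rotation"\])@/Rotation.from_euler("xyz",c["rotation"]).as_matrix()@/; 1a from scipy.spatial.transform import Rotation' h.py
python3 - <<'E'
from h import *
print("far bar",two([256.4,143],[182.6,198.7]))
print("near bar",two([332,240],[342,149]))
print("collar",two([254.3,159],[186.5,201.5]),"pot",two([255.2,194.7],[192.8,205.8]))
print("shut origin",two([324.2,270.6],[333.8,151.5]))
t=cv2.imread("pics/top0.png");s=cv2.imread("pics/side0.png")
A=cv2.resize(t[150:255,140:245],(390,390),interpolation=2);B=cv2.resize(t[110:215,285:390],(390,390),interpolation=2)
C=cv2.resize(s[120:215,210:305],(390,390),interpolation=2)
cv2.imwrite("pics/c1.png",np.hstack([A,C]))
for l in("lid","pot"):
    for d in arm.cut_out(l,"top"):
        m=d["pixels"].astype(np.uint8);c=max(cv2.findContours(m,0,2)[0],key=cv2.contourArea);print(l,d["centre"],d["p"],cv2.minAreaRect(c))
E
```

```text
far bar (array([0.48444155, 0.18268042, 0.14180929]), np.float64(0.0004301613583177099))
near bar (array([ 0.57726044, -0.1362519 ,  0.12272405]), np.float64(0.0016375345743069446))
collar (array([0.48157862, 0.18191884, 0.10182987]), np.float64(0.002905475218988465)) pot (array([0.48384207, 0.1849455 , 0.00056054]), np.float64(0.0010151043819005717))
shut origin (array([ 0.58134018, -0.13015773,  0.04946296]), np.float64(0.015672354562661445))
lid [184.6, 202.1] 0.98 ((184.63304138183594, 200.38992309570312), (29.59683609008789, 28.734792709350586), 16.699241638183594)
lid [129.3, 219.0] 0.95 ((127.25001525878906, 217.25001525878906), (28.416677474975586, 26.574853897094727), 37.87498474121094)
lid [224.8, 276.4] 0.71 ((221.68846130371094, 276.2423095703125), (27.188796997070312, 27.9781494140625), 52.12501525878906)
lid [180.9, 133.1] 0.68 ((177.4541473388672, 132.4061279296875), (26.432743072509766, 27.35788917541504), 82.40535736083984)
pot [198.9, 208.4] 0.83 ((188.93215942382812, 204.68678283691406), (52.64104461669922, 71.82635498046875), 7.431407928466797)
```

View pics/c1.png

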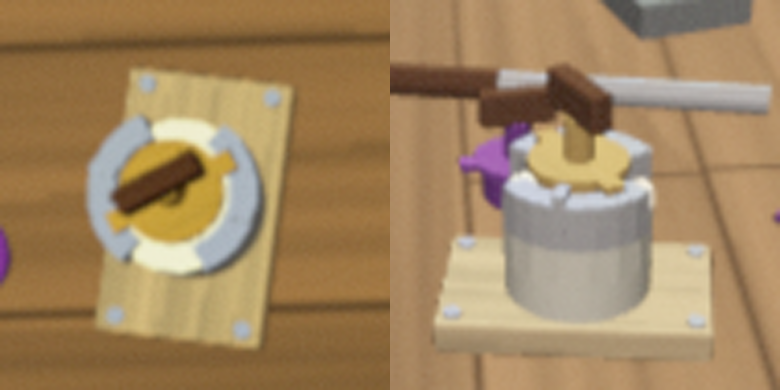

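The crop shows the far pot's ears resting on the claws and the bar height is 0.142 m, so the far pot is the open one. The near bar is at 0.123 m, so it is shut. Next I'll compute angles.

Run:
```python
from h import *
P=lambda x,y,z:atz("top",[140+x/3.714-.37,150+y/3.714-.37],z)
ang=lambda a,b:np.degrees(np.arctan2(*(b-a)[1::-1]))
s=[P(*q,.02) for q in((147,83),(272,97),(114,314),(241,330))]
print("block c",np.mean(s,0),"x dirs",ang(s[2],s[0]),ang(s[3],s[1]),"y dir",ang(s[1],s[0]),ang(s[3],s[2]))
a,b=P(113,198,.148),P(201,163,.148);print("bar",(a+b)/2,np.linalg.norm(b-a),ang(a,b))
a,b=P(117,221,.101),P(232,160,.101);print("ears",(a+b)/2,np.linalg.norm(b-a),ang(a,b))
t=cv2.imread("pics/top0.png");
m=(cv2.cvtColor(t,cv2.COLOR_BGR2HSV)[...,2]<100).astype(np.uint8);m[:150]=0;m[255:]=0;m[:,:160]=0;m[:,215:]=0
c=max(cv2.findContours(m,0,1)[0],key=cv2.contourArea);r=cv2.minAreaRect(c);print(r)
bx=cv2.boxPoints(r);W=[atz("top",p,.15) for p in bx];print(np.mean(W,0),[(round(ang(W[i],W[(i+1)%4]),1),np.linalg.norm(W[i]-W[(i+1)%4]).round(3)) for i in range(4)])
```

```text
block c [0.48453461 0.18422082 0.02      ] x dirs -8.432870396234641 -8.375912625641787 y dir 81.86667994631732 81.31686560426948
bar [0.48444694 0.18291123 0.148     ] 0.04936203831888753 -69.70234886789953
ears [0.48434154 0.18174099 0.101     ] 0.07134628370629612 -63.35310376956829
((182.90000915527344, 199.80001831054688), (8.497058868408203, 24.149534225463867), 63.43495178222656)
[0.48109564 0.18063448 0.15      ] [(np.float64(-64.7), np.float64(0.047)), (np.float64(-154.4), np.float64(0.017)), (np.float64(115.2), np.float64(0.047)), (np.float64(26.0), np.float64(0.017))]
```

Emit:
drive_tool([
  [9.06, -7.7, 0, 0, 0, -10, 1],
  [9.06, -7.7, 0, 0, 0, -10, 1],
  [9.06, -7.7, 0, 0, 0, -10, 1],
  [9.06, -7.7, 0, 0, 0, -10, 1],
  [9.06, -7.7, 0, 0, 0, -10, 1],
  [9.06, -7.7, 0, 0, 0, -10, 1],
  [9.06, -7.7, 0, 0, 0, -10, 1],
  [9.06, -7.7, 0, 0, 0, -10, 1],
])

```text
clock: 1.4
ee_pos: [0.3761, -0.2598, 0.2456]
ee_rot: [3.141, 0.0, 1.105]
ft_force: [0.8, -1.3, 0.4]
gripper_width: 0.999
gripper_force: 0.0
```

```bash
cat > d.py <<'E'
from h import *
import sys
# target x y z yaw(deg) from the present pose, in move units
def delta(x,y,z,yaw):
    s=arm.sense();R=Rotation.from_euler("xyz",s["ee_rot"]);T=Rotation.from_euler("xyz",[np.pi,0,np.radians(yaw)])
    print("t",round(s["clock"],2),"pos",s["ee_pos"].round(4),"rpy",np.degrees(s["ee_rot"]).round(2),"F",s["ft_force"].round(1),"M",s["moment"].round(2),"g",round(s["gripper_width"],3),round(s["gripper_force"],1))
    print("delta",(R.inv().apply(np.array([x,y,z])-s["ee_pos"])/.04).round(2),(np.degrees((R.inv()*T).as_rotvec())/5).round(2))
if __name__=="__main__": delta(*map(float,sys.argv[1:5]))
E
python3 d.py .484 .183 .245 114
```

```text
t 1.4 pos [ 0.3761 -0.2598  0.2456] rpy [1.7994e+02 3.0000e-02 6.3330e+01] F [ 0.8 -1.3  0.4] M [-0.06 -0.07 -0.02] g 0.999 0.0
delta [ 1.11e+01 -2.56e+00  1.00e-02] [ 1.000e-02  1.000e-02 -1.013e+01]
```

Emit:
drive_tool([
  [11.1, -2.55, 0, 0, 0, -10.1, 1],
  [11.1, -2.55, 0, 0, 0, -10.1, 1],
  [11.1, -2.55, 0, 0, 0, -10.1, 1],
  [11.1, -2.55, 0, 0, 0, -10.1, 1],
  [11.1, -2.55, 0, 0, 0, -10.1, 1],
  [11.1, -2.55, 0, 0, 0, -10.1, 1],
  [11.1, -2.55, 0, 0, 0, -10.1, 1],
  [11.1, -2.55, 0, 0, 0, -10.1, 1],
])

```text
clock: 2.2
ee_pos: [0.4703, 0.1294, 0.2456]
ee_rot: [3.141, 0.001, 1.987]
ft_force: [1.0, -1.0, -0.1]
gripper_width: 0.997
gripper_force: 0.0
```

```bash
python3 d.py .484 .183 .20 114
```

```text
t 2.2 pos [0.4703 0.1294 0.2456] rpy [1.7995e+02 4.0000e-02 1.1387e+02] F [ 1.  -1.  -0.1] M [-0.07 -0.05 -0.02] g 0.997 0.0
delta [1.09 0.85 1.14] [ 0.01  0.01 -0.03]
```

Emit:
drive_tool([
  [1.09, 0.85, 0.5, 0, 0, 0, 0.6],
  [1.09, 0.85, 1.1, 0, 0, 0, 0.6],
  [1.09, 0.85, 1.1, 0, 0, 0, 0.6],
  [1.09, 0.85, 1.1, 0, 0, 0, 0.6],
])

```text
clock: 2.6
ee_pos: [0.4832, 0.1803, 0.2014]
ee_rot: [-3.14, 0.0, 1.987]
ft_force: [0.4, -0.8, 0.9]
gripper_width: 0.593
gripper_force: 0.0
```

Run:
```python
from h import *
from d import delta
s=arm.capture("side");t=arm.capture("top")
cv2.imwrite("pics/c2.png",np.hstack([cv2.resize(s[70:210,190:330],(390,390),interpolation=2),cv2.resize(t[130:270,110:250],(390,390),interpolation=2)]))
delta(.484,.183,.138,114)
```

```text
t 2.7 pos [0.4842 0.1798 0.2028] rpy [1.7991e+02 4.0000e-02 1.1376e+02] F [-0.3  0.3  1.5] M [-0.01  0.06  0.01] g 0.595 0.0
delta [0.08 0.03 1.62] [ 0.02  0.01 -0.05]
```

View pics/c2.png

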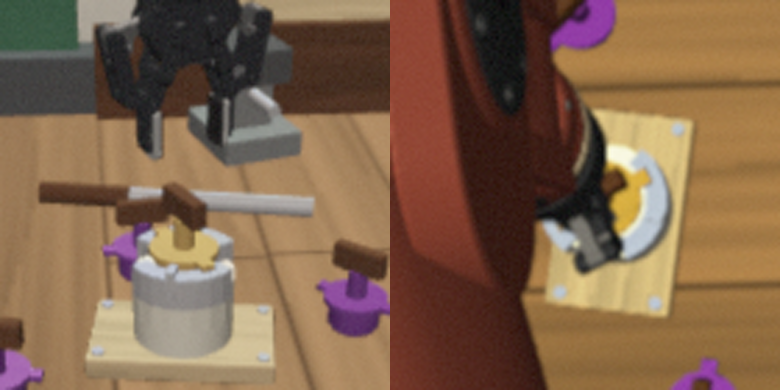

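The jaws straddle the bar centrally (side crop 185,203), so I'll descend and grip.

Emit:
drive_tool([
  [0.05, 0.05, 0.9, 0, 0, 0, 0.6],
  [0.05, 0.05, 1.62, 0, 0, 0, 0.6],
  [0.05, 0.05, 1.62, 0, 0, 0, 0.6],
  [0.05, 0.05, 1.62, 0, 0, 0, 0.05],
  [0.05, 0.05, 1.62, 0, 0, 0, 0.05],
  [0.05, 0.05, 1.62, 0, 0, 0, 0.05],
  [0.05, 0.05, 1.62, 0, 0, 0, 0.05],
  [0.05, 0.05, 1.62, 0, 0, 0, 0.05],
], squeeze=35)

```text
clock: 3.5
ee_pos: [0.4857, 0.1831, 0.1389]
ee_rot: [3.139, 0.002, 1.987]
ft_force: [-1.9, -2.4, 6.9]
gripper_width: 0.182
gripper_force: 33.8
```

```bash
python3 d.py .484 .183 .138 172
```

```text
t 3.5 pos [0.4857 0.1831 0.1389] rpy [1.7985e+02 1.0000e-01 1.1383e+02] F [-1.9 -2.4  6.9] M [-0.51  0.51  0.04] g 0.182 33.8
delta [ 0.02 -0.04  0.02] [  0.02   0.03 -11.63]
```

Emit:
drive_tool([
  [0, 0, 0, 0, 0, -1, 0.05],
  [0, 0, 0, 0, 0, -2, 0.05],
  [0, 0, 0, 0, 0, -3, 0.05],
  [0, 0, 0, 0, 0, -4, 0.05],
  [0, 0, 0, 0, 0, -5, 0.05],
  [0, 0, 0, 0, 0, -6, 0.05],
  [0, 0, 0, 0, 0, -7, 0.05],
  [0, 0, 0, 0, 0, -8, 0.05],
])

```text
clock: 4.3
ee_pos: [0.4857, 0.1835, 0.1384]
ee_rot: [3.14, 0.002, 2.689]
ft_force: [-0.1, -0.1, -2.3]
gripper_width: 0.184
gripper_force: 33.9
```

```bash
python3 d.py .484 .183 .138 172
```

```text
t 4.3 pos [0.4857 0.1835 0.1384] rpy [1.7991e+02 1.4000e-01 1.5404e+02] F [-0.1 -0.1 -2.3] M [-0.01 -0.04 -0.01] g 0.184 33.9
delta [ 0.03 -0.03  0.01] [ 0.01  0.03 -3.59]
```

Emit:
drive_tool([
  [0, 0, 0.03, 0, 0, -1, 0.05],
  [0, 0, 0.03, 0, 0, -2, 0.05],
  [0, 0, 0.03, 0, 0, -3, 0.05],
  [0, 0, 0.03, 0, 0, -3.6, 0.05],
  [0, 0, 0.03, 0, 0, -3.6, 0.05],
  [0, 0, 0.13, 0, 0, -3.6, 0.05],
  [0, 0, 0.2, 0, 0, -3.6, 0.05],
  [0, 0, 0.2, 0, 0, -3.6, 0.05],
])

```text
clock: 5.1
ee_pos: [0.4843, 0.1833, 0.1279]
ee_rot: [-3.141, -0.001, 2.998]
ft_force: [-0.1, 0.0, -2.7]
gripper_width: 0.185
gripper_force: 34.0
```

```bash
python3 d.py .484 .183 .121 172
```

```text
t 5.1 pos [0.4843 0.1833 0.1279] rpy [-1.7998e+02 -5.0000e-02  1.7179e+02] F [-0.1  0.  -2.7] M [-0.    0.03  0.01] g 0.185 34.0
delta [ 0.01 -0.01  0.17] [-0.   -0.01 -0.04]
```

Emit:
drive_tool([
  [0, 0, 0.06, 0, 0, 0, 0.05],
  [0, 0, 0.12, 0, 0, 0, 0.05],
  [0, 0, 0.16, 0, 0, 0, 0.05],
  [0, 0, 0.16, 0, 0, 0, 0.05],
])

```text
clock: 5.5
ee_pos: [0.4847, 0.1833, 0.122]
ee_rot: [-3.141, 0.0, 2.999]
ft_force: [0.2, -0.0, -1.6]
gripper_width: 0.179
gripper_force: 34.1
```

```bash
python3 d.py .484 .183 .121 86.6
```

```text
t 5.5 pos [0.4847 0.1833 0.122 ] rpy [-179.99    0.    171.83] F [ 0.2 -0.  -1.6] M [ 0.04 -0.01 -0.02] g 0.179 34.1
delta [ 0.02 -0.01  0.02] [-0.    0.   17.05]
```

Emit:
drive_tool([
  [0, 0, 0, 0, 0, 1, 0.05],
  [0, 0, 0, 0, 0, 2, 0.05],
  [0, 0, 0, 0, 0, 3, 0.05],
  [0, 0, 0, 0, 0, 4, 0.05],
  [0, 0, 0, 0, 0, 5, 0.05],
  [0, 0, 0, 0, 0, 6, 0.05],
  [0, 0, 0, 0, 0, 7, 0.05],
  [0, 0, 0, 0, 0, 8, 0.05],
])

```text
clock: 6.3
ee_pos: [0.4846, 0.1834, 0.1221]
ee_rot: [-3.142, -0.0, 2.297]
ft_force: [-0.3, 1.1, -3.6]
gripper_width: 0.177
gripper_force: 34.1
```

Emit:
drive_tool([
  [0, 0, 0, 0, 0, 1, 0.05],
  [0, 0, 0, 0, 0, 2, 0.05],
  [0, 0, 0, 0, 0, 3, 0.05],
  [0, 0, 0, 0, 0, 4, 0.05],
  [0, 0, 0, 0, 0, 5, 0.05],
  [0, 0, 0, 0, 0, 6, 0.05],
  [0, 0, 0, 0, 0, 7, 0.05],
  [0, 0, 0, 0, 0, 7.5, 0.05],
])

```text
clock: 7.1
ee_pos: [0.4846, 0.1834, 0.1221]
ee_rot: [-3.142, 0.0, 1.643]
ft_force: [0.2, 0.3, -2.3]
gripper_width: 0.182
gripper_force: 34.1
```

```bash
python3 d.py .484 .183 .121 86.6
```

```text
t 7.1 pos [0.4846 0.1834 0.1221] rpy [-180.      0.     94.15] F [ 0.2  0.3 -2.3] M [-0.05  0.02  0.01] g 0.182 34.1
delta [-0.01 -0.02  0.03] [-0.    0.    1.51]
```

Now slowly into the stop, watching the moment.

Emit:
drive_tool([
  [0, 0, 0.01, 0, 0, 0.4, 0.05],
  [0, 0, 0.02, 0, 0, 0.8, 0.05],
  [0, 0, 0.03, 0, 0, 1.2, 0.05],
  [0, 0, 0.03, 0, 0, 1.5, 0.05],
  [0, 0, 0.03, 0, 0, 1.7, 0.05],
  [0, 0, 0.03, 0, 0, 1.7, 0.05],
])

```text
clock: 7.7
ee_pos: [0.485, 0.1836, 0.1215]
ee_rot: [3.141, -0.0, 1.498]
ft_force: [-0.4, 2.3, 4.5]
gripper_width: 0.18
gripper_force: 34.5
```

```bash
python3 d.py .484 .183 .121 86.6
```

```text
t 7.7 pos [0.485  0.1836 0.1215] rpy [ 1.7994e+02 -3.0000e-02  8.5830e+01] F [-0.4  2.3  4.5] M [0.49 0.02 0.12] g 0.18 34.5
delta [-0.02 -0.02  0.01] [ 0.01 -0.01 -0.15]
```

Emit:
drive_tool([
  [0, 0, 0, 0, 0, 0.2, 0.05],
  [0, 0, 0, 0, 0, 0.4, 0.05],
  [0, 0, 0, 0, 0, 0.4, 0.05],
])

```text
clock: 8.0
ee_pos: [0.4848, 0.1836, 0.1214]
ee_rot: [3.141, -0.0, 1.464]
ft_force: [-1.6, 2.9, 5.9]
gripper_width: 0.181
gripper_force: 36.1
```

```bash
python3 d.py .484 .183 .121 86.6
```

```text
t 8.0 pos [0.4848 0.1836 0.1214] rpy [ 1.7997e+02 -2.0000e-02  8.3860e+01] F [-1.6  2.9  5.9] M [0.49 0.32 0.27] g 0.181 36.1
delta [-0.02 -0.02  0.01] [ 0.01 -0.   -0.55]
```

Emit:
drive_tool([
  [0, 0, 0, 0, 0, 0.3, 0.05],
  [0, 0, 0, 0, 0, 0.6, 0.05],
  [0, 0, 0, 0, 0, 0.8, 0.05],
  [0, 0, 0, 0, 0, 0.8, 0.05],
])

```text
clock: 8.4
ee_pos: [0.4838, 0.1835, 0.1211]
ee_rot: [-3.14, 0.0, 1.394]
ft_force: [-6.1, 1.0, 7.7]
gripper_width: 0.181
gripper_force: 43.6
```

```bash
python3 d.py .484 .183 .121 86.6
```

```text
t 8.4 pos [0.4838 0.1835 0.1211] rpy [-1.7991e+02  2.0000e-02  7.9860e+01] F [-6.1  1.   7.7] M [0.23 1.41 0.54] g 0.181 43.6
delta [-0.01  0.01  0.  ] [-0.02  0.   -1.35]
```

Emit:
drive_tool([
  [0, 0, 0, 0, 0, 0, 0.6],
  [0, 0, 0, 0, 0, 0, 0.6],
  [0, 0, 0, 0, 0, 0, 0.6],
  [0, 0, -0.6, 0, 0, 0, 0.6],
  [0, 0, -1.2, 0, 0, 0, 0.6],
  [0, 0, -2, 0, 0, 0, 0.6],
  [0, 0, -2.5, 0, 0, 0, 0.6],
  [0, 0, -2.5, 0, 0, 0, 0.6],
])

```text
clock: 9.2
ee_pos: [0.4862, 0.1834, 0.224]
ee_rot: [3.137, -0.001, 1.393]
ft_force: [0.4, 0.1, -1.0]
gripper_width: 0.603
gripper_force: 0.0
```

Emit:
drive_tool([
  [-2, 0, 0, 0, 0, 0, 0.6],
  [-3, 0, 0, 0, 0, 0, 0.6],
  [-4, 0, 0, 0, 0, 0, 0.6],
  [-5, 0, 0, 0, 0, 0, 0.6],
  [-6, 0, 0, 0, 0, 0, 0.6],
  [-7, 0, 0, 0, 0, 0, 0.6],
  [-7, 0, 0, 0, 0, 0, 0.6],
  [-7, 0, 0, 0, 0, 0, 0.6],
])

```text
clock: 10.0
ee_pos: [0.4348, -0.0929, 0.2199]
ee_rot: [-3.14, -0.0, 1.391]
ft_force: [-0.2, 0.6, -0.0]
gripper_width: 0.596
gripper_force: 0.0
```

Run:
```python
from h import *
s=arm.capture("side");t=arm.capture("top")
cv2.imwrite("pics/c3.png",np.hstack([cv2.resize(s[120:215,210:305],(390,390),interpolation=2),cv2.resize(t[150:255,140:245],(390,390),interpolation=2)]))
for c in("side","top"):print([(np.round(d["centre"],1).tolist(),round(d["p"],2)) for d in arm.place_of("lid",c)])
print(arm.sense()["ee_pos"])
```

```text
[([319.7, 162.5], 0.85), ([184.9, 189.4], 0.62), ([260.0, 149.4], 0.56), ([238.9, 143.5], 0.52)]
[([182.1, 202.2], 0.97), ([175.6, 131.9], 0.95), ([220.7, 274.2], 0.86), ([123.8, 216.8], 0.56)]
[ 0.43534805 -0.09123445  0.22060233]
```

View pics/c3.png

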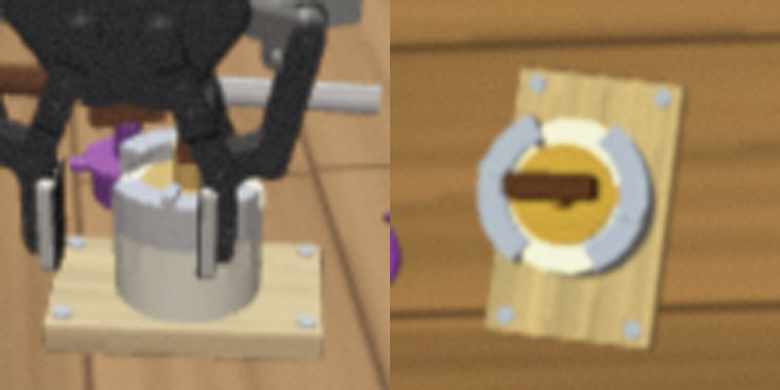

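The top crop shows the ears now under the claws, with the bar spanning (503–598, 187). I'll check its angle.

Run:
```python
from h import *
i=cv2.imread("pics/c3.png")[:,390:]
m=(i.max(2)<105).astype(np.uint8);m[:140]=0;m[230:]=0;m[:,:105]=0;m[:,222:]=0
c=max(cv2.findContours(m,0,1)[0],key=cv2.contourArea);r=cv2.minAreaRect(c);print(r)
W=[atz("top",140+0*p+p/3.714-.37+np.array([0,10]),.13) for p in cv2.boxPoints(r)]
for k in range(2):
    d=W[k+1]-W[k];print(np.linalg.norm(d),np.degrees(np.arctan2(d[1],d[0]))+8.4)
```

```text
((160.3836212158203, 189.59925842285156), (91.71408081054688, 29.64194107055664), 2.563770055770874)
0.01591447008632985 5.607041316061414
0.04918242412457322 -85.81323724208164
```

```bash
python3 -c "
from workcell import arm
print(arm.hand_in())"
```

```text
the job is handed in; nothing more can be done
None
```

The open pot's lid was turned back, dropped through the collar and screwed clockwise to its stop (bar measured about 86° clockwise of pot x against the 85° stop), then released and handed in at about 10 s; the shut lid was not touched.

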